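# Angle a profile past the post into its storage bay

## Task

Stow the loose slotted aluminium bar in the blue-walled storage bay, only pushing it along the worktop with the fingertips: never grip it or lift it, and push gently. The bar is too long to go straight in beside the yellow post in the mouth, so pivot it and slide one end in at an angle past the post, then push the other end round, until the whole bar lies inside along the bay's back wall and up against it. Leave the glue bottle, the screw-top jar and the roll of masking tape where they stand.

Things in the scene. Friction and masses are not known exactly. Their poses are not given: they have to be found in the camera images.
- bay: Fixed storage bay: three blue walls, 26 mm high, 4 mm thick, 14 mm flanges outside; bare worktop inside. Origin on the worktop at the middle of the open mouth; +x into the bay, +y left along the mouth. Inner faces: back wall x = 130 mm, side walls y = 97.5 and -97.5 mm, from x = 0. A yellow post stands in the mouth: 146 mm free between it and the left wall, 35 mm to the right wall.
- post (a point): Top of the fixed round yellow post with a black rubber cap, 14 mm in diameter and 42 mm high (46 mm with the cap, which cannot be felt); it stands in the bay's mouth at x = 0, y = -55.5 mm of the bay's frame.
- bar: The loose slotted aluminium bar with black end caps, solid to the touch: 160 mm long (its y), 20 mm wide (x), 20 mm high (z), about 0.15 kg. Origin at the centre of its underside. At the start it lies on the worktop across the front of the mouth, +y end at the left and turned somewhat towards the bay.
- bar_left_end (a point): Centre of the bar's +y end face, half-way up (10 mm above its underside).
- bar_right_end (a point): Centre of the bar's -y end face, half-way up (10 mm above its underside).
- glue_bottle: Bystander: slim upright glue bottle with a blue nozzle, 25 mm across, 101 mm high, left of the bay. Origin at the centre of its underside.
- screw_jar: Bystander: amber jar with a cream screw lid, 40 mm across, 48 mm high, right of the bay. Origin at the centre of its underside.
- masking_tape: Bystander: roll of masking tape lying flat, 48 mm across, 18 mm high, right of the bay's mouth. Origin at the centre of its underside.
There are look-alikes about, which are no part of the job. What is shaped like the bar but green is not meant.

How it is judged (in metres and radians):
On the way:
1. one end of the bar is in the bay while the bar stands at an angle (over 0.4 rad) to the back wall (((x of bar_left_end in the frame of bay between 0.03 and 0.132 m and y of bar_left_end in the frame of bay between -0.1 and 0.1 m) or (x of bar_right_end in the frame of bay between 0.03 and 0.132 m and y of bar_right_end in the frame of bay between -0.1 and 0.1 m)) and angle between the y axis of bar and the y axis of bay, either way round above 0.4 rad), for 0.1 s.
At the end, for the whole second after the job is handed in: The bar lies flat and still on the worktop, wholly inside the bay, along the back wall: at both ends the gap between bar and back wall is under 15 mm (x of bar_left_end in the frame of bay between 0.105 and 0.132 m and y of bar_left_end in the frame of bay between -0.1 and 0.1 m and x of bar_right_end in the frame of bay between 0.105 and 0.132 m and y of bar_right_end in the frame of bay between -0.1 and 0.1 m and height (world z) of each of bar_left_end, bar_right_end below 0.014 m and angle between bar's own z axis and vertical below 0.1 rad and linear speed of bar below 0.01 m/s); the robot touches nothing.
It fails at once if the bar is lifted (an end more than 12 mm off the worktop) (height (world z) of any of bar_left_end, bar_right_end above 0.022 m).
It fails at once if the bar is gripped or pushed hard (fingers press it with more than 38 N) (contact force between the fingers and bar above 38 N).
It fails at once if the glue bottle is shifted by more than 20 mm or tipped (distance of glue_bottle from where it was at the start of the episode above 0.02 m or angle between glue_bottle's own z axis and vertical above 0.3 rad).
It fails at once if the screw jar is shifted by more than 20 mm or tipped (distance of screw_jar from where it was at the start of the episode above 0.02 m or angle between screw_jar's own z axis and vertical above 0.3 rad).
It fails at once if the masking tape is shifted by more than 20 mm or tipped (distance of masking_tape from where it was at the start of the episode above 0.02 m or angle between masking_tape's own z axis and vertical above 0.3 rad).
It also fails if it takes over 72 s, if anything falls off the work surface, if the arm or the gripper's body presses on something with over 40 N, if the wrist force passes 120 N, or if a joint passes its speed limit or range.

## Robot

A 6-joint arm with a two-finger parallel gripper is mounted at the origin on a cart in front of the work surface, level with it; the furniture and walls round the work are solid. World frame = base frame: x ahead of the robot, y to its left, z up, the work surface at z = 0. Lengths are in mm, angles in rad, forces in N, time in s.
With the tool pointing down it reaches from about 350 to 775 mm from the base axis. Payload 7.3 kg.
Tool frame: the origin (TCP) lies at the very end of the fingers, on their centre line; the grasp point (between the pads) lies 19 mm behind it; x points along the fingers, y is the direction in which the jaws open and shut, and the axes are right-handed (so a half turn about x gives the same grasp; the last joint's range is limited). The gripper opens to 92 mm and grips with 3 to 60 N. Pads are 19 mm wide; open, the fingers measure 130 mm over their backs; the gripper's body (75 mm by 190 mm) begins 47 mm behind the grasp point.
Start: joints at [-0.146, 0.342, 1.524, -0, 1.275, -0.146], TCP at [525.019, 0.019, 226.741] pointing down, gripper open.
Joint ranges: [-2.53, 2.53], [-0.77, 2.02], [0.04, 2.7], [-1, 4.14], [0.28, 2.66], [-3.11, 3.11]. Speed limits (rad/s): [2.57, 2.57, 3.14, 3.14, 3.14, 3.14].

## Interface

Orientations are given as [roll, pitch, yaw] about the fixed x, y, z axes, in that order (R = Rz(yaw) Ry(pitch) Rx(roll)).
In Python, from plant import bot gives the robot as it stands.
- The arm moves only by the tool step_arm, never from a script. Its argument "targets" is a list that holds one entry, the list of rows, each a list of 4 numbers: the shift along the tool's x, y, z in m, then the turn about the tool's x in degrees. A call has exactly 5 rows; each row is the pose to reach, as a shift and turn from the pose measured when the call began, along the tool's axes at that moment; what a row does not reach only later rows make up. A row lasts 1/12 s, in which the tool goes at most 41.7 mm and 7.16 degrees, less where a joint would pass 70% of its speed; a pose out of reach is approached as far as the arm can. A call with a gripper value outside its range is refused whole. "jaw" is the closure, from 0 (fully open) to 1 (shut), set as the call begins (left out, the last holds). The fingers move at their own pace and stop on an object; the grip force is fixed at half the most. Time passes only in rows, so rows that repeat a pose let the fingers close, or fill a call up. It gives the time, the measured TCP pose, the force and the opening at its end, in the units of the state.
- bot.get_obs(): the state, without advancing time (a new reading comes with each control period).
- bot.capture(name): name is "scene" or "side" or "wrist"; returns a dict with "color" (480x640x3 uint8, red, green, blue), "depth" (480x640 float32, mm along the optical axis (not along the pixel's ray), 0 where there is no reading), "fov_y" (degrees; the focal length in pixels is half the picture's height over the tangent of half this angle, whatever the lens; pixels are square), "cx", "cy" (the principal point, pixels), "rvec" (rotation vector, rad) and "tvec" (3), from world to camera coordinates, as OpenCV has them. Camera axes: x right, y down, z forward; pixel columns grow to the right and rows downward; lengths in mm; the calibration is good to about 2 mm. The wrist camera is an equidistant fisheye: a pixel r from the principal point sees the ray r / f radians off the axis. A picture is of the moment at which its call begins.
- bot.close_job(): hands the job in, once; it reports no verdict.
The state is a dict: "time": time; "joint_positions": joint angles; "dq": joint speeds; "tau": joint torques, N m; "tool_pos": TCP position; "tcp_rot": TCP orientation; "contact_force": force on the tool from outside, world axes, zero at the start; "moment": the same for the moment, N m; "grip_width": finger opening in mm.
Only numpy, scipy, OpenCV 4.12 (cv2) and the standard library are available. Lean on these libraries where they do the work, as an engineer would, in place of code of your own. Each camera call takes 0.05 s, during which the arm holds its last target. There are 200 camera calls.

## Working session

There is one attempt and no reset: what is moved stays moved. The work goes in short steps, Python scripts to look and compute and a tool call to move; the robot and the scene stay as the last step left them, time stands still between calls to the robot, and variables do not carry over. Pictures are saved under pics/ and viewed, about 8 in all and at most 12, crops included, and the job is handed in when it is done.

Besides the shell and the picture viewer there is one more tool, called after "Emit:" in YAML: its name, and indented under it one key for each argument. step_arm: Moves the arm, as the interface text tells. Its arguments: {"type":"object","properties":{"targets":{"type":"array","items":{"type":"array","items":{"type":"array","items":{"type":"number"}}}},"jaw":{"type":"number"}},"required":["targets"]}

```bash
mkdir -p pics; ls
cat > h.py <<'E'
import numpy as np, cv2
from plant import bot
def cap(n,name=None):
    c=bot.capture(n)
    if name: cv2.imwrite('pics/'+name+'.png',cv2.cvtColor(c['color'],cv2.COLOR_RGB2BGR))
    return c
def ray(c,uv,z):
    """pinhole pixels -> world points on plane z (mm)"""
    uv=np.atleast_2d(uv).astype(float)
    f=240/np.tan(np.radians(c['fov_y'])/2)
    R,_=cv2.Rodrigues(np.array(c['rvec'],float)); t=np.array(c['tvec'],float).ravel()
    d=np.c_[(uv[:,0]-c['cx'])/f,(uv[:,1]-c['cy'])/f,np.ones(len(uv))]@R
    o=-R.T@t
    return o+d*((z-o[2])/d[:,2])[:,None]
def proj(c,P):
    f=240/np.tan(np.radians(c['fov_y'])/2)
    R,_=cv2.Rodrigues(np.array(c['rvec'],float)); t=np.array(c['tvec'],float).ravel()
    p=np.atleast_2d(P)@R.T+t
    return np.c_[c['cx']+f*p[:,0]/p[:,2],c['cy']+f*p[:,1]/p[:,2]]
E
python3 - <<'E'
from h import *
for n in('scene','side'):
    c=cap(n,n+'0'); R,_=cv2.Rodrigues(np.array(c['rvec'],float)); print(n,c['fov_y'],-R.T@np.array(c['tvec']).ravel())
print(bot.get_obs())
E
```

```text
pics
scene 46.76737276432169 [-144.01800007 -610.68331393  927.98818223]
side 50.720246975131765 [ 102.97911724 -901.56224109  570.63836281]
{'time': 0.1, 'joint_positions': array([-1.46055482e-01,  3.42632211e-01,  1.52490363e+00,  7.55032917e-06,
        1.27540140e+00, -1.46031014e-01]), 'dq': array([-1.22134374e-03, -2.83444249e-03, -3.63549281e-03, -2.34303942e-03,
       -1.42709399e-03,  6.79948152e-05]), 'tau': array([ 1.49919495e-03, -4.32001984e+01, -2.44694173e+01,  7.19219679e-02,
        5.25739230e-02, -9.79429342e-05]), 'tool_pos': array([5.24644745e+02, 4.77120315e-02, 2.26131508e+02]), 'tcp_rot': array([-1.72219721,  1.56945172,  2.9901651 ]), 'contact_force': array([ 0.0234524 , -0.52789974,  0.05314239]), 'moment': array([-0.03840187, -0.05975132,  0.04756993]), 'grip_width': 91.57036338195996}
```

View pics/scene0.png

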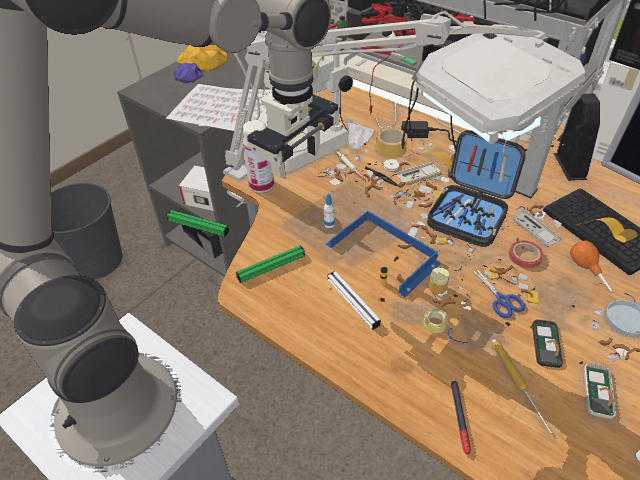

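View pics/side0.png

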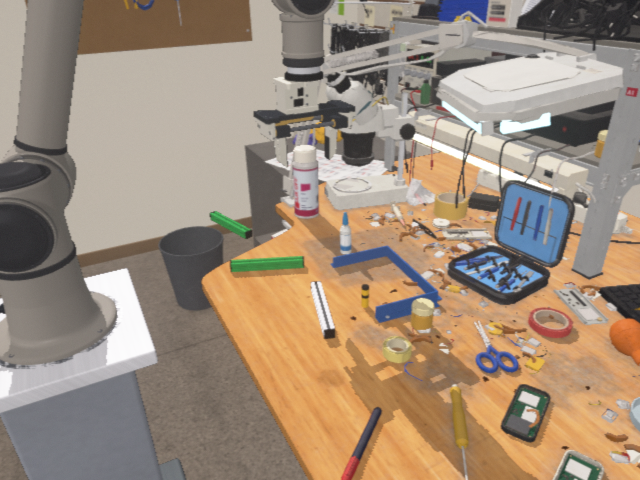

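The pictures show the bar lying in front of the bay. In the scene view its left end is near (331,276) and its right end near (378,325). The bay corners are near (368,214) and (437,257), and the post is near (383,275). Next I measure all of these.

```bash
cat >> h.py <<'E'
def cloud(c):
    f=240/np.tan(np.radians(c['fov_y'])/2)
    R,_=cv2.Rodrigues(np.array(c['rvec'],float)); t=np.array(c['tvec'],float).ravel()
    v,u=np.mgrid[:480,:640]; d=c['depth']
    p=np.stack([(u-c['cx'])/f*d,(v-c['cy'])/f*d,d],-1)
    return (p-t)@R
E
python3 - <<'E'
from h import *
for n in('scene','side'):
    c=cap(n); P=cloud(c); hsv=cv2.cvtColor(c['color'],cv2.COLOR_RGB2HSV)
    H,S,V=[hsv[...,i].astype(int) for i in range(3)]
    ok=c['depth']>0
    reg=ok&(P[...,0]>350)&(P[...,0]<800)&(P[...,1]>-300)&(P[...,1]<250)
    tab=reg&(abs(P[...,2])<6); print(n,'table z',np.median(P[...,2][tab]))
    blue=reg&(H>100)&(H<125)&(S>130)
    top=blue&(P[...,2]>20)&(P[...,2]<32)
    q=P[top]; print('bluetop',len(q)); r=cv2.minAreaRect(q[:,:2].astype(np.float32)); print(r, cv2.boxPoints(r).round(1).tolist())
    yel=reg&(H>18)&(H<35)&(S>120)&(P[...,2]>20)&(P[...,2]<50)
    num,l,st,ce=cv2.connectedComponentsWithStats(yel.astype(np.uint8))
    for i in range(1,num):
        if st[i,4]>8: print('yel',st[i],P[l==i].mean(0).round(1))
    # tall things clusters
    for lo,hi,nm in((14,24,'z14-24'),(36,56,'z36-56'),(85,110,'z85+')):
        m=(reg&(P[...,2]>lo)&(P[...,2]<hi)&~blue).astype(np.uint8)
        num,l,st,ce=cv2.connectedComponentsWithStats(m)
        for i in range(1,num):
            if st[i,4]>40:
                q=P[l==i]; r=cv2.minAreaRect(q[:,:2].astype(np.float32)); hm=np.median(hsv[l==i],0)
                print(nm,st[i].tolist(),np.round(r[0],1),np.round(r[1],1),round(r[2],1),hm)
E
```

```text
scene table z -0.025451636420466137
bluetop 432
((674.3732299804688, -156.90565490722656), (241.66116333007812, 266.84625244140625), 85.36857604980469) [[531.5999755859375, -266.6000061035156], [797.5999755859375, -288.1000061035156], [817.0999755859375, -47.20000076293945], [551.0999755859375, -25.700000762939453]]
yel [380 272   7   8  33] [ 531.2 -221.6   31.1]
z14-24 [285, 152, 36, 18, 123] [745.2 176.4] [ 16.1 109.6] 70.1 [ 20.  15. 153.]
z14-24 [248, 178, 26, 12, 73] [605.6 202.2] [32.1 64.5] 44.4 [170. 181. 122.]
z14-24 [429, 207, 45, 30, 425] [ 771.2 -249.9] [60.4 99.5] 3.3 [105.  82. 162.]
z14-24 [187, 216, 41, 17, 281] [422.5 204.1] [24.5 99.9] 15.7 [ 67. 156. 151.]
z14-24 [236, 245, 69, 33, 573] [423.1   4.3] [ 26.4 159.9] 67.9 [ 67. 156. 154.]
z14-24 [328, 271, 53, 55, 642] [ 452.9 -198.7] [161.9  22.6] 72.2 [120.   4. 228.]
z36-56 [288, 136, 14, 10, 60] [774.7 235.1] [47.4 19.6] 3.5 [ 19.   15.  206.5]
z36-56 [286, 140, 22, 23, 205] [748.  195.1] [ 37.6 100.2] 86.4 [ 20.  15. 202.]
z36-56 [247, 171, 26, 12, 153] [603.7 203.2] [30.5 63.8] 40.0 [111.  13. 161.]
z36-56 [324
[... 875 characters left out ...]
 256, 74, 11, 470] [420.9   4.1] [ 26.  158.8] 67.1 [ 62.  132.  148.5]
z14-24 [452, 257, 44, 30, 395] [ 775.5 -248.6] [ 48.5 102.8] 0.3 [107.  96. 167.]
z14-24 [448, 266, 34, 24, 131] [ 743.2 -254.5] [ 8.4 91.6] 5.2 [ 9. 21. 72.]
z14-24 [310, 281, 25, 52, 574] [ 450.4 -199.2] [162.8  20.4] 72.5 [165.   3. 232.]
z36-56 [331, 182, 44, 16, 484] [747.8 206.8] [103.5  85.3] 0.4 [ 18.  17. 211.]
z36-56 [293, 195, 25, 12, 178] [605. 201.] [37.7 66.3] 52.4 [120.   9. 184.]
z36-56 [340, 231, 11, 10, 86] [601.9 -23.8] [13.1 24. ] 72.7 [ 15.   6. 193.]
z36-56 [361, 284, 8, 8, 53] [ 532.2 -219.7] [13.9 13.5] 65.0 [14. 97. 90.]
z85+ [293, 176, 25, 13, 231] [609.4 196.8] [30.1 62.4] 67.4 [128.  10. 179.]
```

Run:
```python
import cv2
a=cv2.imread('pics/scene0.png')[190:350,300:480]
cv2.imwrite('pics/crop0.png',cv2.resize(a,None,fx=3.7,fy=3.7,interpolation=cv2.INTER_CUBIC))
```

```text
(no output)
```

View pics/crop0.png

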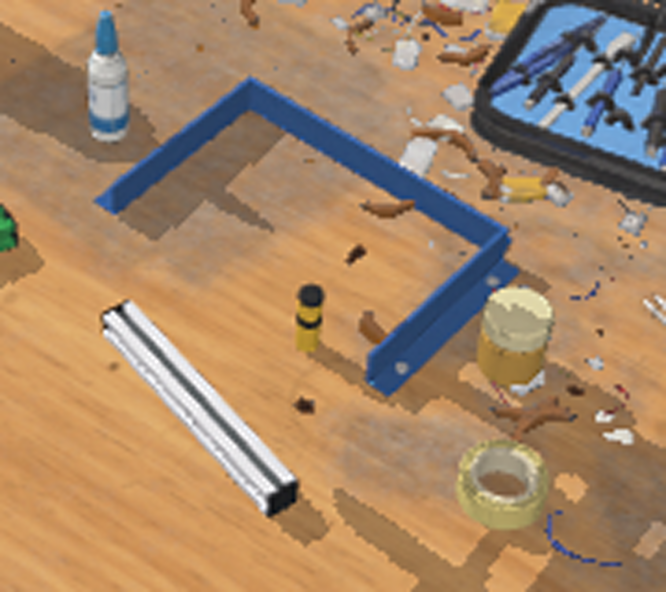

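Run:
```python
from h import *
c=cap('scene')
names=['backleft','backright','rightfront','leftfront']
uv=np.array([[250,80],[507,236],[370,353],[113,200]])/3.7+[300,190]
p=ray(c,uv,26)
for n,q in zip(names,p): print(n,q.round(1))
for n in('scene','side'):
    c=cap(n); P=cloud(c); hsv=cv2.cvtColor(c['color'],cv2.COLOR_RGB2HSV)
    H,S,V=[hsv[...,i].astype(int) for i in range(3)]
    top=(c['depth']>0)&(H>100)&(H<125)&(S>130)&(P[...,2]>23)&(P[...,2]<29)&(P[...,0]>500)&(P[...,0]<700)&(P[...,1]<0)&(P[...,1]>-300)
    q=P[top][:,:2]
    for k,m in (('back',(q[:,1]<-90)&(q[:,1]>-240)&(q[:,0]>610)),('right',(q[:,1]<-245)&(q[:,0]<640)),('left',(q[:,1]>-90)&(q[:,0]<645))):
        if m.sum()<6: print(k,m.sum());continue
        vx,vy,x,y=cv2.fitLine(q[m].astype(np.float32),cv2.DIST_HUBER,0,.01,.01).ravel(); print(n,k,m.sum(),np.degrees(np.arctan2(vy,vx)).round(1),x.round(1),y.round(1),q[m].min(0).round(),q[m].max(0).round())
```

```text
backleft [678. -79.  26.]
backright [ 658.  -279.6   26. ]
rightfront [ 532.2 -263.6   26. ]
leftfront [539.3 -74.3  26. ]
scene back 85 84.7 670.4 -170.3 [ 663. -239.] [679. -91.]
scene right 58 -5.0 583.6 -268.5 [ 532. -275.] [ 637. -263.]
scene left 53 -5.6 588.0 -69.1 [550. -77.] [645. -65.]
side back 54 84.7 667.9 -166.7 [ 660. -240.] [677. -92.]
side right 42 -4.6 594.1 -270.8 [ 531. -275.] [ 640. -265.]
left 0
```

```bash
cat >> h.py <<'E'
O=np.array([537.2,-164.3]); yaw=np.radians(-5.2)
BX=np.array([np.cos(yaw),np.sin(yaw)]); BY=np.array([-BX[1],BX[0]])
def tobay(p): p=np.atleast_2d(p)[:,:2]-O; return np.c_[p@BX,p@BY]
def toworld(x,y): return O+x*BX+y*BY
def toolR(o):
    r,p,y=o['tcp_rot']
    from scipy.spatial.transform import Rotation as Ro
    return Ro.from_euler('xyz',[r,p,y]).as_matrix()
def goto(x,y,z,th):
    """tool-axis shift (mm) and turn (deg) to bay x,y, world z, jaw axis perpendicular to a bar at angle th (90=along back wall)"""
    o=bot.get_obs(); R=toolR(o); d=np.r_[toworld(x,y),z]-o['tool_pos']
    cur=-np.degrees(np.arctan2(R[1,1],R[0,1])); want=5.2+90-th
    print('shift',(R.T@d).round(1),'turn',round(want-cur,1),'dist',np.linalg.norm(d).round(1))
def st():
    o=bot.get_obs(); R=toolR(o)
    print('t',round(o['time'],2),'tcp bay',tobay(o['tool_pos']).round(1),'z',o['tool_pos'][2].round(1),'jaw cw',(-np.degrees(np.arctan2(R[1,1],R[0,1]))).round(1),'F',o['contact_force'].round(1),'w',round(o['grip_width'],1))
def bar():
    """bar pose from depth+colour, both views: grey/black points 12<z<24 near the bay, not blue, not the robot"""
    for n in('scene','side'):
        c=cap(n); P=cloud(c); hsv=cv2.cvtColor(c['color'],cv2.COLOR_RGB2HSV)
        b=tobay(P.reshape(-1,3)).reshape(480,640,2)
        m=(c['depth']>0)&(P[...,2]>16)&(P[...,2]<24)&(hsv[...,1]<70)&(hsv[...,2]>100)&(b[...,0]>-230)&(b[...,0]<128)&(abs(b[...,1])<200)
        k,l,s,_=cv2.connectedComponentsWithStats(m.astype(np.uint8),connectivity=8)
        if k<2: print(n,'none');continue
        i=1+np.argmax(s[1:,4]); q=b[l==i].astype(np.float32); (cx,cy),wh,a=cv2.minAreaRect(q)
        a=a if wh[0]>wh[1] else a+90
        if a<0:a+=180
        d=np.array([np.cos(np.radians(a)),np.sin(np.radians(a))]); t=q@d
        mid=np.median(q@np.array([-d[1],d[0]])); n_=np.array([-d[1],d[0]])
        print(n,s[i,4],'theta',round(a,1),'size',np.round(wh,1),'ctr',np.round((cx,cy),1),'tip',(t.max()*d+mid*n_).round(1),'tail',(t.min()*d+mid*n_).round(1))
E
python3 - <<'E'
from h import *
bar(); st(); goto(-118,28,60,77.4)
c=cap('scene'); P=cloud(c); b=tobay(P.reshape(-1,3)).reshape(480,640,2)
m=(c['depth']>0)&(P[...,2]>60)&(P[...,2]<900)&(b[...,0]>-150)&(b[...,0]<260)&(b[...,1]<180)&(b[...,1]>-220)
k,l,s,_=cv2.connectedComponentsWithStats(m.astype(np.uint8))
for i in range(1,k):
    if s[i,4]>25: q=np.c_[b[l==i],P[l==i][:,2]]; print(s[i],q.min(0).round(),q.max(0).round())
print('tape',tobay(ray(c,[436,318],18)),'jar',tobay(ray(c,[440,272],48)))
E
```

```text
scene 489 theta 77.4 size [156.1  21.8] ctr [-80.8 -41.6] tip [-64.3  34.8] tail [ -98.3 -117.6]
side 484 theta 77.5 size [159.2  20.4] ctr [-83.1 -41.6] tip [-65.4  36. ] tail [ -99.9 -119.5]
t 0.45 tcp bay [[-27.1 162.5]] z 226.7 jaw cw 0.0 F [ 0.8 -0.5 -0.2] w 91.6
shift [ 166.7 -102.7  125.7] turn 17.8 dist 232.7
[ 246    0   93  179 9315] [-150.   90.  224.] [ 70. 180. 614.]
[ 351   11  116   42 2303] [153. -15. 395.] [259. 180. 504.]
[ 411   51  147   94 7759] [ 135. -211.  344.] [260.  69. 421.]
[324 193  10  17 105] [ 43. 142.  60.] [ 65. 165. 102.]
tape [[  -8.50280868 -200.62416451]] jar [[  73.43978162 -148.32992261]]
```

Emit:
step_arm:
  targets:
    - [[0.01,-0.02,0.025,3],[0.02,-0.04,0.05,6],[0.03,-0.06,0.075,9],[0.04,-0.08,0.1,12],[0.05,-0.1,0.125,15]]
  jaw: 1

```text
time: 0.92
tool_pos: [424.0, -125.8, 176.4]
tcp_rot: [1.238, 1.57, -0.596]
contact_force: [1.1, -0.8, 0.2]
grip_width: 63.0
```

Emit:
step_arm:
  targets:
    - [[0.036,0,0,1],[0.072,0,0,2],[0.108,0,0,3],[0.142,0,0,3],[0.142,0,0,3]]

```text
time: 1.33
tool_pos: [420.5, -124.3, 29.6]
tcp_rot: [-1.71, 1.561, 2.686]
contact_force: [-1.7, 0.5, -0.3]
grip_width: 29.9
```

Emit:
step_arm:
  targets:
    - [[0.01,0,0,0],[0.018,0,0,0],[0.025,0,0,0],[0.026,0,0,0],[0.026,0,0,0]]

```text
time: 1.75
tool_pos: [420.7, -124.4, 4.3]
tcp_rot: [-1.708, 1.562, 2.688]
contact_force: [-0.1, 0.0, 0.2]
grip_width: 0.5
```

Run:
```python
from h import *
st(); goto(-100,26,8,70); goto(-60,20,8,58); goto(-33,9,8,35)
cap('scene','s1')
a=cv2.imread('pics/s1.png')[180:360,280:480]
cv2.imwrite('pics/crop1.png',cv2.resize(a,None,fx=3,fy=3,interpolation=cv2.INTER_CUBIC))
```

```text
t 1.75 tcp bay [[-119.6   29.2]] z 4.3 jaw cw 18.1 F [-0.1  0.   0.2] w 0.5
shift [-3.9 19.8 -1.3] turn 7.1 dist 20.2
shift [-4.2 60.1 -4.4] turn 19.1 dist 60.4
shift [-4.5 88.9  0.3] turn 42.1 dist 89.0
```

View pics/crop1.png

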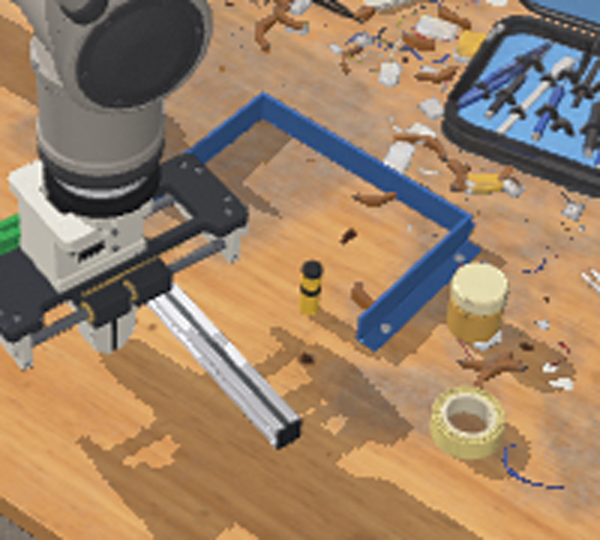

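Emit:
step_arm:
  targets:
    - [[-0.003,0.01,-0.004,1],[-0.004,0.017,-0.006,2.5],[-0.004,0.023,-0.008,4],[-0.004,0.029,-0.009,5.5],[-0.004,0.035,-0.01,7]]

```text
time: 2.22
tool_pos: [457.8, -125.9, 9.2]
tcp_rot: [-1.586, 1.563, 2.687]
contact_force: [-1.3, 0.6, 1.1]
grip_width: 0.4
```

Run:
```python
from h import *
st(); bar(); goto(-70.7,29.8,8,63); goto(-59,26.8,8,56)
```

```text
t 2.22 tcp bay [[-82.5  31. ]] z 9.2 jaw cw 25.2 F [-1.3  0.6  1.1] w 0.4
scene 460 theta 75.6 size [156.3  31.7] ctr [-82.2 -40.4] tip [-59.7  34.5] tail [ -98.7 -116.9]
side 453 theta 73.1 size [159.9  31.9] ctr [-85.9 -39.7] tip [-58.4  35.5] tail [-104.9 -117.5]
shift [ 1.1 10.8 -2.9] turn 7.1 dist 11.2
shift [ 1.  22.8 -4. ] turn 14.1 dist 23.2
```

Emit:
step_arm:
  targets:
    - [[0.001,0.005,-0.001,3],[0.001,0.01,-0.002,6],[0.001,0.015,-0.003,9],[0.001,0.019,-0.004,12],[0.001,0.023,-0.004,14]]

```text
time: 2.73
tool_pos: [480.8, -132.1, 8.6]
tcp_rot: [-1.369, 1.565, 2.659]
contact_force: [-0.7, 0.7, 2.5]
grip_width: 0.4
```

```bash
python3 - <<'E'
s=open('h.py').read()
s=s.replace("        k,l,s,_=","        o=bot.get_obs(); g=tobay(o['tool_pos'])[0]; Rt=toolR(o); j=np.array([Rt[:2,1]@BX,Rt[:2,1]@BY]); w=np.array([Rt[:2,2]@BX,Rt[:2,2]@BY]); e=b-g; h2=22+o['grip_width']/2\n        m&=~((abs(e@j)<h2)&(abs(e@w)<16))\n        k,l,s,_=",1)
open('h.py','w').write(s)
E
python3 - <<'E'
from h import *
st(); bar(); goto(-47.6,22.7,8,49); goto(-37,17,8,42)
E
```

```text
t 2.73 tcp bay [[-59.1  26.9]] z 8.6 jaw cw 39.2 F [-0.7  0.7  2.5] w 0.4
scene 220 theta 59.3 size [156.7   8.4] ctr [-67.1 -47.2] tip [-27.5  20.4] tail [-107.3 -114.3]
side 430 theta 58.3 size [161.   20.1] ctr [-73.9 -44.5] tip [-30.6  23.4] tail [-115.2 -113.6]
shift [ 0.6 11.2 -2.8] turn 7.1 dist 11.6
shift [ 0.5 23.2 -4. ] turn 14.1 dist 23.5
```

Emit:
step_arm:
  targets:
    - [[0.001,0.005,-0.001,3],[0.001,0.01,-0.002,6],[0.001,0.015,-0.003,9],[0.001,0.019,-0.004,12],[0.001,0.023,-0.004,14]]

```text
time: 3.25
tool_pos: [500.8, -143.0, 8.2]
tcp_rot: [-1.196, 1.564, 2.589]
contact_force: [-3.1, 6.0, 6.5]
grip_width: 0.3
```

Run:
```python
from h import *
st(); bar(); goto(-26.8,10.3,8,35)
```

```text
t 3.25 tcp bay [[-38.2  17.9]] z 8.2 jaw cw 53.1 F [-3.1  6.   6.5] w 0.3
scene 207 theta 42.2 size [156.3   7.3] ctr [-67.1 -50. ] tip [-9.2  2.5] tail [-125.1 -102.4]
side 496 theta 41.5 size [158.7  21.5] ctr [-73.4 -45.8] tip [-13.6   6.4] tail [-132.4  -98.8]
shift [ 0.2 12.5 -3.1] turn 7.1 dist 12.8
```

Emit:
step_arm:
  targets:
    - [[0,0.003,-0.001,2],[0,0.006,-0.001,4],[0,0.009,-0.002,5],[0,0.012,-0.003,7],[0,0.0125,-0.003,7]]

```text
time: 3.77
tool_pos: [511.4, -151.9, 8.5]
tcp_rot: [-1.078, 1.566, 2.586]
contact_force: [-1.7, 1.8, 2.9]
grip_width: 0.4
```

Emit:
step_arm:
  targets:
    - [[0,-0.008,0,0],[-0.01,-0.02,0,0],[-0.04,-0.02,0,0],[-0.065,-0.02,0,0],[-0.065,-0.02,0,0]]

```text
time: 4.18
tool_pos: [503.8, -135.1, 77.9]
tcp_rot: [2.46, 1.568, -0.157]
contact_force: [1.1, -0.5, 0.6]
grip_width: 0.6
```

Run:
```python
from h import *
st(); bar()
```

```text
t 4.18 tcp bay [[-35.9  26. ]] z 77.9 jaw cw 59.9 F [ 1.1 -0.5  0.6] w 0.6
scene 220 theta 33.7 size [158.    9.2] ctr [-70.7 -42.7] tip [-5.2  1.4] tail [-136.6  -86.2]
side 539 theta 33.9 size [159.6  22.2] ctr [-70.8 -48.7] tip [-5.  -3.6] tail [-137.5  -92.5]
```

Run:
```python
from h import *
goto(-168,-113,78,33.8)
```

```text
shift [ -3.5  38.8 186.7] turn 1.4 dist 190.8
```

Emit:
step_arm:
  targets:
    - [[0,0.008,0.038,0.5],[0,0.016,0.076,1],[0,0.024,0.113,1.4],[0,0.032,0.15,1.4],[0,0.039,0.187,1.4]]

```text
time: 4.7
tool_pos: [357.5, -261.9, 73.4]
tcp_rot: [-1.21, 1.566, 2.433]
contact_force: [0.2, -0.2, 0.7]
grip_width: 0.3
```

Emit:
step_arm:
  targets:
    - [[0.02,0,0,0],[0.04,0,0,0],[0.06,0,0,0],[0.069,0,0,0],[0.069,0,0,0]]

```text
time: 5.12
tool_pos: [355.6, -260.0, 2.0]
tcp_rot: [-1.261, 1.56, 2.382]
contact_force: [-0.5, 0.4, 0.3]
grip_width: 0.6
```

Run:
```python
from h import *
st(); bar(); goto(-137.5,-92.5,8,33.8)
cap('scene','s2')
a=cv2.imread('pics/s2.png')[190:390,270:470]
cv2.imwrite('pics/crop2.png',cv2.resize(a,None,fx=3,fy=3,interpolation=cv2.INTER_CUBIC))
```

```text
t 5.12 tcp bay [[-172.2 -111.8]] z 2.0 jaw cw 61.3 F [-0.5  0.4  0.3] w 0.6
scene 37 theta 176.4 size [16.3 36.1] ctr [  -8.1 -190.6] tip [ -26.  -187.2] tail [  10.1 -189.5]
side 157 theta 34.5 size [53.5 20.7] ctr [-26.  -19.1] tip [-5.  -2.4] tail [-49.1 -32.8]
shift [ -4.    1.6 -38.8] turn 0.2 dist 39.1
```

View pics/crop2.png

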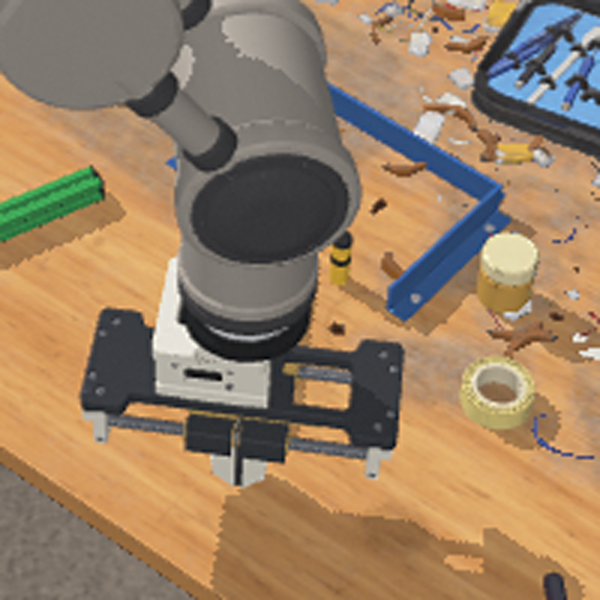

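Emit:
step_arm:
  targets:
    - [[-0.004,0.001,-0.01,0],[-0.006,0.002,-0.019,0],[-0.006,0.002,-0.026,0],[-0.006,0.002,-0.034,0],[-0.006,0.002,-0.042,0]]

```text
time: 5.68
tool_pos: [396.1, -242.8, 11.1]
tcp_rot: [-1.101, 1.567, 2.544]
contact_force: [-2.5, -1.5, 3.4]
grip_width: 0.2
```

Emit:
step_arm:
  targets:
    - [[0,0,-0.008,0],[0,0,-0.016,0],[0,0,-0.023,0],[0,0,-0.029,0],[0,0,-0.035,0]]

```text
time: 6.1
tool_pos: [427.2, -225.6, 11.0]
tcp_rot: [-1.052, 1.566, 2.592]
contact_force: [-3.4, -0.7, 2.7]
grip_width: 0.4
```

Run:
```python
from h import *
st(); bar()
```

```text
t 6.1 tcp bay [[-104.  -71.]] z 11.0 jaw cw 61.2 F [-3.4 -0.7  2.7] w 0.4
scene 14 theta 29.2 size [19.6  5.3] ctr [ -15.8 -186.7] tip [  -7.2 -182. ] tail [ -24.3 -191.5]
side 56 theta 36.3 size [30.8 15.2] ctr [-71.5 -50.8] tip [-56.4 -45.4] tail [-81.2 -63.6]
```

```bash
cat >> h.py <<'E'
def bar2(name=None):
    c=cap('side',name); P=cloud(c); hsv=cv2.cvtColor(c['color'],cv2.COLOR_RGB2HSV)
    b=tobay(P.reshape(-1,3)).reshape(480,640,2)
    o=bot.get_obs(); g=tobay(o['tool_pos'])[0]; Rt=toolR(o); j=np.array([Rt[:2,1]@BX,Rt[:2,1]@BY]); w=np.array([Rt[:2,2]@BX,Rt[:2,2]@BY]); e=b-g
    m=(c['depth']>0)&(P[...,2]>15)&(P[...,2]<23)&(hsv[...,1]<80)&(b[...,0]>-200)&(b[...,0]<129)&(b[...,1]<96)&(b[...,1]>-130)
    m&=~((abs(e@j)<22+o['grip_width']/2)&(abs(e@w)<14))
    q=b[m].astype(np.float32)
    for _ in range(3):
        vx,vy,x,y=cv2.fitLine(q,cv2.DIST_HUBER,0,.01,.01).ravel(); r=abs((q-[x,y])@[-vy,vx]); q=q[r<14]
    d=np.array([vx,vy])*np.sign(vy); t=(q-[x,y])@d
    print('side',len(q),'theta',np.degrees(np.arctan2(d[1],d[0])).round(1),'tip',(np.array([x,y])+np.percentile(t,99)*d).round(1),'tail end seen',(np.array([x,y])+np.percentile(t,1)*d).round(1))
E
python3 - <<'E'
from h import *
bar2('side3')
E
```

```text
side 60 theta 162.2 tip [-73.1 -46.1] tail end seen [ 108.6 -104.5]
```

View pics/side3.png

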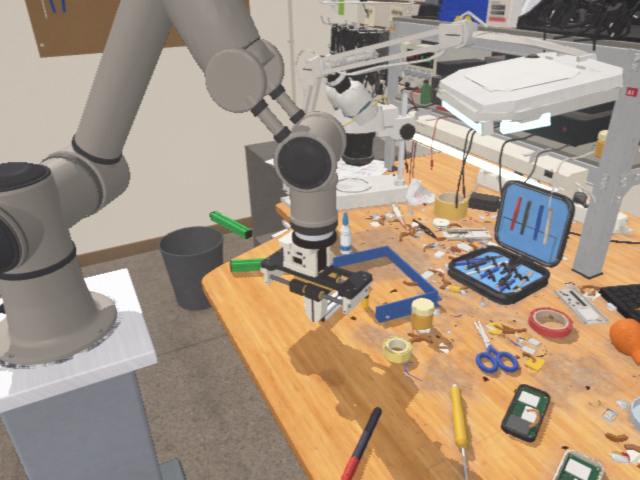

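Both fixed views of the bar are blocked by the gripper, so I use the wrist camera.

```bash
cat >> h.py <<'E'
def wray(c,uv,z):
    uv=np.atleast_2d(uv).astype(float); f=240/np.tan(np.radians(c['fov_y'])/2)
    d2=uv-[c['cx'],c['cy']]; r=np.linalg.norm(d2,axis=1)+1e-9; a=r/f
    d=np.c_[d2/r[:,None]*np.sin(a)[:,None],np.cos(a)]
    R,_=cv2.Rodrigues(np.array(c['rvec'],float)); o=-R.T@np.array(c['tvec'],float).ravel(); d=d@R
    return tobay(o+d*((z-o[2])/d[:,2])[:,None])
def wproj(c,x,y,z):
    f=240/np.tan(np.radians(c['fov_y'])/2); R,_=cv2.Rodrigues(np.array(c['rvec'],float))
    p=R@np.r_[toworld(x,y),z]+np.array(c['tvec']).ravel(); a=np.arctan2(np.hypot(p[0],p[1]),p[2]); u=p[:2]/np.hypot(p[0],p[1])
    return np.array([c['cx'],c['cy']])+f*a*u
E
python3 - <<'E'
from h import *
c=cap('wrist','w3'); print(c['fov_y'])
for p in((0,-55.5,46),(130,97.5,26),(130,-97.5,26),(37,24,20),(-96,-65,20)): print(p,wproj(c,*p).round())
E
```

```text
65.70646984690485
(0, -55.5, 46) [452.  81.]
(130, 97.5, 26) [ 300. -227.]
(130, -97.5, 26) [616. -33.]
(37, 24, 20) [317. -76.]
(-96, -65, 20) [316. 289.]
```

View pics/w3.png

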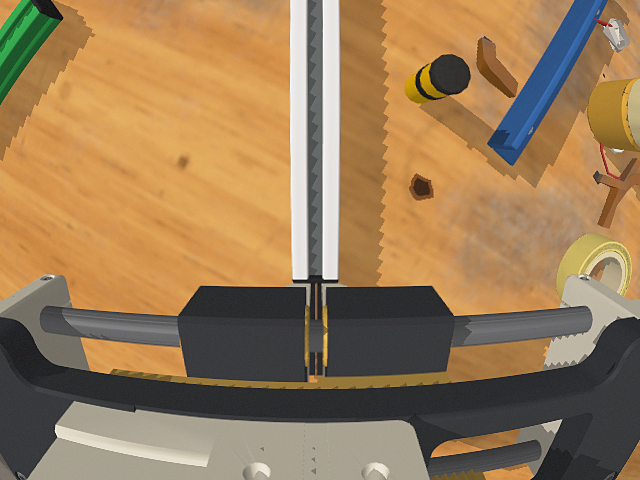

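The wrist view shows the bar centred ahead of the fingers at u≈316, with its tail edge at v≈281. The post is at (452,78), where the calibration predicts it. The push is straight, so I continue.

Emit:
step_arm:
  targets:
    - [[0,0,-0.007,0],[0,0,-0.015,0],[0,0,-0.023,0],[0,0,-0.031,0],[0,0,-0.038,0]]

```text
time: 6.72
tool_pos: [461.2, -206.9, 10.7]
tcp_rot: [-1.206, 1.567, 2.439]
contact_force: [-0.2, -0.8, -1.1]
grip_width: 0.8
```

```bash
cat >> h.py <<'E'
def wbar(name=None,vlo=5,vhi=270):
    """bar axis from white edges in the wrist view, rows vlo..vhi, largest white blob"""
    c=cap('wrist',name); hsv=cv2.cvtColor(c['color'],cv2.COLOR_RGB2HSV)
    m=((hsv[...,1]<45)&(hsv[...,2]>120)).astype(np.uint8); m[:vlo]=0; m[vhi:]=0
    m=cv2.morphologyEx(m,cv2.MORPH_CLOSE,np.ones((3,45),np.uint8))
    k,l,s,_=cv2.connectedComponentsWithStats(m); i=1+np.argmax(s[1:,4])
    v,u=np.nonzero(l==i); q=wray(c,np.c_[u,v],20).astype(np.float32)
    (cx,cy),wh,a=cv2.minAreaRect(q)
    a=a if wh[0]>wh[1] else a+90
    a=a%180; d=np.array([np.cos(np.radians(a)),np.sin(np.radians(a))]); t=(q-[cx,cy])@d; C=np.array([cx,cy])
    print('wrist',s[i].tolist(),'theta',round(a,1),'wh',np.round(wh,1),'seen ends',(C+t.max()*d).round(1),(C+t.min()*d).round(1))
E
python3 - <<'E'
from h import *
st(); wbar()
E
```

```text
t 6.72 tcp bay [[-71.8 -49.3]] z 10.7 jaw cw 61.2 F [-0.2 -0.8 -1.1] w 0.8
wrist [291, 5, 50, 265, 13018] theta 34.0 wh [110.   19.6] seen ends [34.9 23.7] [-56.3 -37.8]
```

Emit:
step_arm:
  targets:
    - [[0,0,-0.007,0],[0,0,-0.014,0],[0,0,-0.021,0],[0,0,-0.028,0],[0,0,-0.034,0]]

```text
time: 7.18
tool_pos: [492.7, -189.7, 10.8]
tcp_rot: [-1.397, 1.568, 2.249]
contact_force: [-2.0, -0.7, 0.9]
grip_width: 0.3
```

Run:
```python
from h import *
st(); wbar()
```

```text
t 7.18 tcp bay [[-42.  -29.4]] z 10.8 jaw cw 61.1 F [-2.  -0.7  0.9] w 0.3
wrist [290, 5, 51, 265, 13086] theta 34.0 wh [110.2  19.9] seen ends [64.6 43.8] [-26.8 -17.7]
```

Emit:
step_arm:
  targets:
    - [[0,0,-0.003,0],[0,0,-0.006,0],[0,0,-0.009,0],[0,0,-0.011,0],[0,0,-0.013,0]]

```text
time: 7.65
tool_pos: [505.0, -183.1, 10.8]
tcp_rot: [-1.674, 1.569, 1.972]
contact_force: [-1.2, -0.3, -0.2]
grip_width: 0.6
```

Emit:
step_arm:
  targets:
    - [[0,0,-0.002,0],[0,0,-0.004,0],[0,0,-0.006,0],[0,0,-0.008,0],[0,0,-0.009,0]]

```text
time: 8.07
tool_pos: [513.2, -178.7, 10.8]
tcp_rot: [-1.724, 1.569, 1.922]
contact_force: [-2.4, -1.7, 1.2]
grip_width: 0.6
```

Run:
```python
from h import *
st(); wbar()
```

```text
t 8.07 tcp bay [[-22.6 -16.5]] z 10.8 jaw cw 61.1 F [-2.4 -1.7  1.2] w 0.6
wrist [290, 5, 51, 265, 13122] theta 34.0 wh [110.3  19.9] seen ends [84.  56.8] [-7.4 -4.8]
```

Emit:
step_arm:
  targets:
    - [[0,0,0.006,0],[-0.01,0,0.015,0],[-0.03,0,0.015,0],[-0.05,0,0.015,0],[-0.065,0,0.015,0]]

```text
time: 8.53
tool_pos: [499.8, -186.7, 77.9]
tcp_rot: [-2.518, 1.569, 1.128]
contact_force: [0.3, -0.7, -0.8]
grip_width: 0.0
```

Run:
```python
from h import *
st(); wbar()
for n in ('scene','side'):
    c=cap(n); P=cloud(c); b=tobay(P.reshape(-1,3)).reshape(480,640,2)
    m=(c['depth']>0)&(P[...,2]>300)&(P[...,2]<520)&(b[...,0]>100)&(b[...,0]<300)&(b[...,1]<100)&(b[...,1]>-250)
    print(n)
    for y in range(-200,100,25):
        k=m&(abs(b[...,1]-y)<12)
        if k.sum()>5: print(y,k.sum(),'minx',b[k][:,0].min().round(),'z',P[k][:,2].min().round(),P[k][:,2].max().round(),end=' | ')
    r=(c['depth']>0)&(np.hypot(*(np.moveaxis(b,-1,0)-tobay(bot.get_obs()['tool_pos'])[0][:,None,None]))<130)&(P[...,2]>100)
    for z in range(150,560,40):
        k=r&(abs(P[...,2]-z)<20)
        if k.sum()>5: print('rob z',z,'x',b[k][:,0].min().round(),b[k][:,0].max().round(),'y',b[k][:,1].min().round(),b[k][:,1].max().round())
goto(-24,33,76,34)
```

```text
t 8.53 tcp bay [[-35.2 -25.7]] z 77.9 jaw cw 61.2 F [ 0.3 -0.7 -0.8] w 0.0
wrist [297, 5, 35, 210, 7276] theta 34.1 wh [125.5  19.8] seen ends [92.2 62.5] [-11.8  -7.9]
scene
-200 1190 minx 169.0 z 354.0 429.0 | -175 1163 minx 144.0 z 345.0 431.0 | -150 1165 minx 135.0 z 343.0 426.0 | -125 1007 minx 136.0 z 344.0 425.0 | -100 928 minx 144.0 z 344.0 424.0 | -75 853 minx 150.0 z 344.0 422.0 | -50 790 minx 156.0 z 344.0 421.0 | -25 871 minx 166.0 z 345.0 483.0 | 0 1005 minx 172.0 z 346.0 497.0 | 25 1021 minx 179.0 z 345.0 503.0 | 50 526 minx 186.0 z 361.0 489.0 | 75 296 minx 190.0 z 377.0 484.0 | rob z 150 x -114.0 25.0 y -118.0 34.0
rob z 190 x -117.0 49.0 y -124.0 70.0
rob z 230 x -91.0 -17.0 y -63.0 33.0
rob z 270 x -76.0 -9.0 y -66.0 6.0
rob z 310 x -75.0 -6.0 y -66.0 6.0
rob z 350 x -90.0 -30.0 y -92.0 28.0
rob z 390 x -101.0 -17.0 y -99.0 10.0
rob z 430 x -163.0 23.0 y -97.0 36.0
rob z 470 x -163.0 -105.0 y -58.0 -32.0
rob z 510 x -164.0 -89.0 y -50.0 64.0
rob z 550 x -163.0 -124.0 y -12.0 22.0
side
-200 2244 minx 167.0 z 354.0 428.0 | -175 1282 minx 136.0 z 345.0 427.0 | -150 954 minx 134.0 z 344.0 424.0 | -125 671 minx 136.0 z 345.0 423.0 | -100 577 minx 143.0 z 346.0 422.0 | -75 510 minx 149.0 z 345.0 422.0 | -50 452 minx 156.0 z 345.0 420.0 | -25 616 minx 165.0 z 345.0 482.0 | 0 874 minx 171.0 z 345.0 497.0 | 25 697 minx 177.0 z 344.0 503.0 | 50 316 minx 186.0 z 363.0 486.0 | 75 177 minx 189.0 z 418.0 482.0 | rob z 150 x -116.0 46.0 y -122.0 54.0
rob z 190 x -119.0 45.0 y -125.0 71.0
rob z 230 x -93.0 -8.0 y -65.0 21.0
rob z 270 x -78.0 1.0 y -68.0 1.0
rob z 310 x -77.0 1.0 y -67.0 -10.0
rob z 350 x -93.0 -5.0 y -95.0 -10.0
rob z 390 x -103.0 23.0 y -101.0 -0.0
rob z 430 x -164.0 21.0 y -98.0 44.0
rob z 470 x -164.0 -68.0 y -58.0 57.0
rob z 510 x -164.0 -84.0 y -52.0 59.0
rob z 550 x -164.0 -128.0 y -11.0 15.0
shift [  1.4 -42.7 -41.6] turn 0.1 dist 59.6
```

Emit:
step_arm:
  targets:
    - [[0,-0.015,-0.009,0],[0,-0.03,-0.018,0],[0,-0.045,-0.027,0],[0,-0.06,-0.036,0],[0,-0.068,-0.042,0]]
  jaw: 0.35

```text
time: 9.1
tool_pos: [503.2, -105.3, 76.4]
tcp_rot: [-1.979, 1.569, 1.667]
contact_force: [0.3, 0.0, 0.6]
grip_width: 29.3
```

Run:
```python
from h import *
st(); wbar(); goto(-38,54,9,34)
```

```text
t 9.1 tcp bay [[-39.2  55.6]] z 76.4 jaw cw 61.1 F [0.3 0.  0.6] w 29.3
wrist [403, 29, 237, 241, 11113] theta 128.1 wh [148.2 200.4] seen ends [43.4 53. ] [ 167.  -104.7]
shift [67.5  2.8  0.7] turn 0.1 dist 67.6
```

Emit:
step_arm:
  targets:
    - [[0.002,0,0,0],[0.004,0,0,0],[0.02,0,0,0],[0.045,0,0,0],[0.067,0,0,0]]

```text
time: 9.57
tool_pos: [503.7, -105.4, 8.7]
tcp_rot: [-2.79, 1.569, 0.856]
contact_force: [0.5, 0.9, 0.7]
grip_width: 59.4
```

Run:
```python
from h import *
st(); c=cap('wrist','w4')
```

```text
t 9.57 tcp bay [[-38.7  55.7]] z 8.7 jaw cw 61.1 F [0.5 0.9 0.7] w 59.4
```

View pics/w4.png

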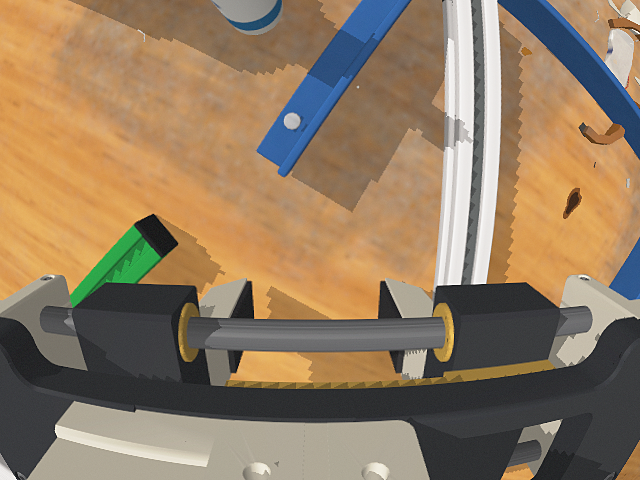

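The bar's near end is beside the right finger at u≈440–495, and its far end is inside the bay. Now I swing the tail round.

```bash
cat >> h.py <<'E'
def wb(vlo=5,vhi=275,ulo=380,uhi=640,z=20):
    """bar in the wrist view: white blob nearest the right finger"""
    c=cap('wrist'); hsv=cv2.cvtColor(c['color'],cv2.COLOR_RGB2HSV)
    m=((hsv[...,1]<45)&(hsv[...,2]>90)).astype(np.uint8); m[:vlo]=0; m[vhi:]=0; m[:,:ulo]=0; m[:,uhi:]=0
    v,u=np.nonzero(m); q=wray(c,np.c_[u,v],z); q=q[(q[:,0]<128)&(abs(q[:,1])<96)].astype(np.float32)
    for _ in range(4):
        vx,vy,x,y=cv2.fitLine(q,cv2.DIST_HUBER,0,.01,.01).ravel(); q=q[abs((q-[x,y])@[-vy,vx])<12]
    d=np.array([vx,vy])*np.sign(vy); t=(q-[x,y])@d; n=np.array([-d[1],d[0]]); s=(q-[x,y])@n
    mid=np.array([x,y])+n*(np.percentile(s,2)+np.percentile(s,98))/2
    print('wb',len(q),'theta',np.degrees(np.arctan2(d[1],d[0])).round(1),'width',np.ptp(np.percentile(s,[2,98])).round(1),'axis from',(mid+np.percentile(t,.5)*d).round(1),'to',(mid+np.percentile(t,99.5)*d).round(1))
E
python3 - <<'E'
from h import *
wb(); goto(-32,34,9,41); goto(-29.4,21.1,9,48)
E
```

```text
wb 12540 theta 33.4 width 21.6 axis from [ 9.8 14.4] to [105.   77.2]
shift [-2.7 23.8  4.8] turn -6.9 dist 24.5
shift [-2.8 36.   9.8] turn -13.9 dist 37.4
```

Emit:
step_arm:
  targets:
    - [[0,0.006,0.001,-1],[0,0.011,0.002,-2.5],[0,0.016,0.003,-4],[0,0.02,0.004,-5.5],[0,0.024,0.005,-7]]

```text
time: 10.08
tool_pos: [508.5, -128.8, 7.3]
tcp_rot: [-1.238, 1.564, 2.531]
contact_force: [-0.9, 0.9, -1.3]
grip_width: 59.6
```

Run:
```python
from h import *
st(); wb(); bar2(); goto(-29.4,21.1,9,48); goto(-25,9,9,55)
```

```text
t 10.08 tcp bay [[-31.8  32.8]] z 7.3 jaw cw 54.1 F [-0.9  0.9 -1.3] w 59.6
wb 13141 theta 39.2 width 21.6 axis from [15.8  6.2] to [104.2  78.4]
side 341 theta 39.9 tip [115.4  78.9] tail end seen [ -6.5 -22.9]
shift [-1.8  9.9  6. ] turn -7.0 dist 11.7
shift [-1.8 21.9 10.6] turn -14.0 dist 24.4
```

Emit:
step_arm:
  targets:
    - [[-0.001,0.005,0.003,-3],[-0.001,0.009,0.005,-6],[-0.001,0.014,0.007,-9],[-0.001,0.018,0.009,-12],[-0.001,0.022,0.0105,-14]]

```text
time: 10.6
tool_pos: [513.1, -153.4, 9.0]
tcp_rot: [-1.513, 1.565, 2.5]
contact_force: [-1.2, 1.8, 2.7]
grip_width: 59.5
```

Run:
```python
from h import *
st(); wb(); bar2(); goto(-19.3,-3.5,9,62); goto(-12,-14.5,9,69)
```

```text
t 10.6 tcp bay [[-25.    8.7]] z 9.0 jaw cw 40.1 F [-1.2  1.8  2.7] w 59.5
wb 13312 theta 50.6 width 22.0 axis from [26.3 -5.3] to [100.4  84.8]
side 205 theta 58.1 tip [83.5 70.3] tail end seen [ 17.3 -36.2]
shift [-0.1 11.   6.7] turn -7.1 dist 12.9
shift [-0.1 23.3 11.5] turn -14.1 dist 26.0
```

Emit:
step_arm:
  targets:
    - [[0,0.005,0.003,-3],[0,0.01,0.005,-6],[0,0.014,0.008,-9],[0,0.019,0.01,-12],[0,0.023,0.0115,-14]]

```text
time: 11.12
tool_pos: [523.5, -177.5, 9.2]
tcp_rot: [-1.747, 1.565, 2.508]
contact_force: [-2.5, 1.1, 1.1]
grip_width: 59.9
```

Run:
```python
from h import *
st(); wb(); bar2(); goto(-3.5,-25,9,76); goto(6,-34,9,83)
```

```text
t 11.12 tcp bay [[-12.5 -14.4]] z 9.2 jaw cw 26.2 F [-2.5  1.1  1.1] w 59.9
wb 13446 theta 61.3 width 22.1 axis from [ 41.3 -16. ] to [98.7 88.7]
side 152 theta 62.6 tip [68.1 18.4] tail end seen [   5.3 -102.9]
shift [ 0.2 11.6  6.6] turn -7.2 dist 13.3
shift [ 0.1 23.7 11.5] turn -14.2 dist 26.4
```

Emit:
step_arm:
  targets:
    - [[0,0.005,0.003,-3],[0,0.01,0.005,-6],[0,0.014,0.008,-9],[0,0.019,0.01,-12],[0,0.0235,0.0115,-14]]

```text
time: 11.63
tool_pos: [539.7, -198.5, 9.3]
tcp_rot: [-1.98, 1.566, 2.517]
contact_force: [-1.3, 0.1, 0.8]
grip_width: 60.1
```

Run:
```python
from h import *
st(); wb(); bar('') if 0 else bar(); c=cap('wrist','w5'); goto(17,-42,9,90)
```

```text
t 11.63 tcp bay [[  5.5 -33.9]] z 9.3 jaw cw 12.4 F [-1.3  0.1  0.8] w 60.1
wb 12909 theta 71.2 width 21.8 axis from [ 59.4 -23. ] to [98.6 92.3]
scene 31 theta 175.7 size [14.8 36. ] ctr [  -7.4 -190.7] tip [ -25.3 -187.5] tail [  10.6 -190.2]
side 70 theta 71.9 size [64.4 10.8] ctr [ 67.1 -29.7] tip [78.3  0.6] tail [ 58.2 -60.6]
shift [ 0.2 12.2  6.9] turn -7.3 dist 14.0
```

View pics/w5.png

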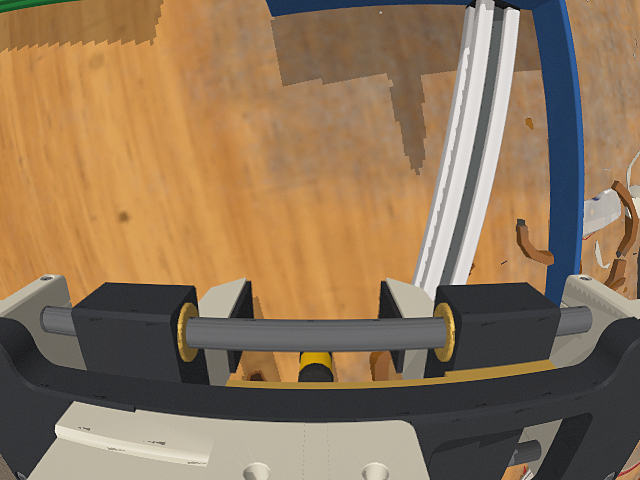

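Run:
```python
from h import *
goto(30,-32,9,90)
```

```text
shift [ 0.1 23.8 -4.7] turn -7.3 dist 24.3
```

Emit:
step_arm:
  targets:
    - [[0,0.005,-0.001,-1.5],[0,0.01,-0.002,-3],[0,0.015,-0.003,-4.5],[0,0.02,-0.004,-6],[0,0.024,-0.005,-7]]

```text
time: 12.25
tool_pos: [565.1, -198.9, 9.3]
tcp_rot: [-2.155, 1.567, 2.464]
contact_force: [-3.2, -2.7, 2.4]
grip_width: 59.6
```

Run:
```python
from h import *
st(); wb(); bar(); goto(45,-32,9,90)
```

```text
t 12.25 tcp bay [[ 30.9 -31.9]] z 9.3 jaw cw 5.4 F [-3.2 -2.7  2.4] w 59.6
wb 12377 theta 81.7 width 21.9 axis from [ 83.  -14.5] to [98.9 94.6]
scene 35 theta 86.7 size [27.1  9.1] ctr [ 89.9 -46.3] tip [ 90.8 -32.8] tail [ 89.2 -59.8]
side 78 theta 79.1 size [51.2 19.9] ctr [ 83.3 -36.9] tip [ 91.9 -12.5] tail [ 82.2 -62.7]
shift [ 0.1 14.1  0.4] turn -0.3 dist 14.1
```

Emit:
step_arm:
  targets:
    - [[0,0.003,0,0],[0,0.006,0,0],[0,0.009,0,0],[0,0.012,0,0],[0,0.014,0,0]]

```text
time: 12.82
tool_pos: [579.5, -199.9, 9.1]
tcp_rot: [-2.442, 1.568, 2.174]
contact_force: [-2.1, -1.4, 0.6]
grip_width: 59.8
```

Run:
```python
from h import *
st(); wb(); bar(); goto(38,40,9,90)
```

```text
t 12.82 tcp bay [[ 45.3 -31.6]] z 9.1 jaw cw 5.5 F [-2.1 -1.4  0.6] w 59.8
wb 12828 theta 88.6 width 22.0 axis from [ 96.8 -13.9] to [99.5 94.9]
scene 57 theta 83.8 size [30.3 21.8] ctr [101.7  82.2] tip [100.2  97.6] tail [96.9 67.5]
side 72 theta 88.7 size [43.6 21. ] ctr [ 96.4 -41.4] tip [101.3 -19.7] tail [100.3 -63.3]
shift [  0.2  -7.7 -71.5] turn -0.3 dist 71.9
```

Emit:
step_arm:
  targets:
    - [[0,-0.008,0,0],[0,-0.008,-0.012,0],[0,-0.008,-0.024,0],[0,-0.008,-0.036,0],[0,-0.008,-0.048,0]]

```text
time: 13.38
tool_pos: [576.2, -149.3, 9.3]
tcp_rot: [-2.638, 1.568, 1.979]
contact_force: [-0.1, 0.2, 0.4]
grip_width: 59.7
```

Emit:
step_arm:
  targets:
    - [[0,0.006,0,0],[0,0.01,0,0],[0,0.013,0,0],[0,0.015,0,0],[0,0.017,0,0]]

```text
time: 13.8
tool_pos: [592.9, -151.2, 9.3]
tcp_rot: [-2.404, 1.567, 2.213]
contact_force: [-3.9, 1.9, 4.2]
grip_width: 59.5
```

Run:
```python
from h import *
st(); wb(); bar(); goto(59,16,9,90)
```

```text
t 13.8 tcp bay [[54.3 18.1]] z 9.3 jaw cw 5.5 F [-3.9  1.9  4.2] w 59.5
wb 6844 theta 92.8 width 22.3 axis from [106.5  35.3] to [103.6  94.2]
scene 195 theta 89.0 size [78.8 24. ] ctr [106.5 -22.6] tip [109.9  16.7] tail [108.5 -62.1]
side 208 theta 88.7 size [93.  21.5] ctr [104. -18.] tip [107.9  28.5] tail [105.8 -64.5]
shift [0.2 4.4 1.9] turn -0.3 dist 4.8
```

Emit:
step_arm:
  targets:
    - [[0,0.001,0,0],[0,0.002,0,0],[0,0.003,0,0],[0,0.004,0,0],[0,0.005,0,0]]

```text
time: 14.37
tool_pos: [598.2, -152.1, 9.3]
tcp_rot: [-2.671, 1.568, 1.946]
contact_force: [-3.6, 0.8, 3.4]
grip_width: 59.9
```

Run:
```python
from h import *
st(); wb(); bar()
```

```text
t 14.37 tcp bay [[59.7 17.7]] z 9.3 jaw cw 5.5 F [-3.6  0.8  3.4] w 59.9
wb 6886 theta 92.7 width 22.4 axis from [112.   34.9] to [109.2  93.8]
scene 195 theta 87.6 size [78.6 23.3] ctr [111.9 -22.4] tip [115.9  16.7] tail [112.7 -61.8]
side 208 theta 88.0 size [96.9 22.1] ctr [109.6 -16.3] tip [114.1  32. ] tail [110.8 -64.8]
```

Emit:
step_arm:
  targets:
    - [[0,0.0005,0,0],[0,0.001,0,0],[0,0.0015,0,0],[0,0.002,0,0],[0,0.002,0,0]]

```text
time: 14.93
tool_pos: [600.5, -152.2, 9.2]
tcp_rot: [-2.852, 1.568, 1.765]
contact_force: [-3.0, 0.0, 2.8]
grip_width: 59.6
```

Emit:
step_arm:
  targets:
    - [[0,-0.008,0,0],[0,-0.02,0,0],[-0.02,-0.03,0,0],[-0.05,-0.035,0,0],[-0.085,-0.04,0,0]]

```text
time: 15.35
tool_pos: [559.0, -148.0, 93.4]
tcp_rot: [-2.3, 1.565, 2.317]
contact_force: [1.7, -0.0, 0.6]
grip_width: 59.8
```

Emit:
step_arm:
  targets:
    - [[-0.02,-0.03,-0.01,0],[-0.04,-0.06,-0.02,0],[-0.06,-0.09,-0.03,0],[-0.08,-0.11,-0.04,0],[-0.1,-0.13,-0.05,0]]

```text
time: 15.77
tool_pos: [433.2, -85.6, 194.9]
tcp_rot: [-2.44, 1.566, 2.177]
contact_force: [0.4, 0.1, -0.3]
grip_width: 59.7
```

Run:
```python
from h import *
st(); bar(); c=cap('side'); c=cap('scene','s6')
a=cv2.imread('pics/s6.png')[190:350,300:480]
cv2.imwrite('pics/crop6.png',cv2.resize(a,None,fx=3.7,fy=3.7,interpolation=cv2.INTER_CUBIC))
```

```text
t 15.77 tcp bay [[-110.7   69. ]] z 194.9 jaw cw 5.5 F [ 0.4  0.1 -0.3] w 59.7
scene 407 theta 89.4 size [156.7  24.4] ctr [115.1  16.2] tip [115.   94.6] tail [113.3 -62.1]
side 399 theta 88.3 size [162.   22.2] ctr [112.3  15.4] tip [115.8  96.3] tail [111.1 -65.6]
```

View pics/crop6.png

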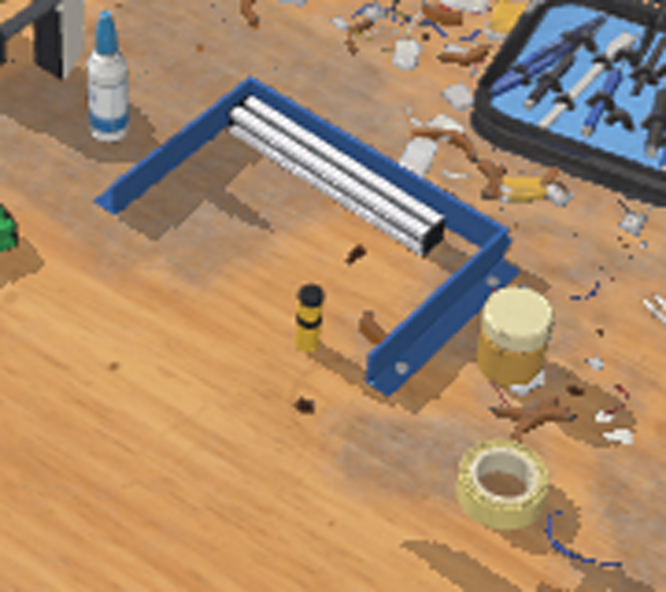

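The bar lies wholly inside the bay along the back wall. By both views its left end is at x≈115–116 mm and its right end at x≈111–113 mm, where at least 105 is needed. The bystanders haven't moved and the arm is clear, so I hand in.

Run:
```python
from h import *
print(bot.close_job())
```

```text
the job is handed in; nothing more can be done
None
```

The bar is stowed along the bay's back wall and the job is handed in after about 16 s; no verdict was reported. I only pushed it with the fingertips. First I pivoted its left end towards the mouth to about 34°. Then I pushed it in along its axis past the post, swung the right end round, and pressed the middle towards the back wall.

**Bar position:** In the last images, both views put the bar at 88–89° to the bay's x axis. The left end is at x ≈ 115–116 mm and y ≈ 95–96 mm. The right end is at x ≈ 111–113 mm and y ≈ −62 to −66 mm. Both ends are above the 105 mm needed.

**Back-wall gap:** By those views a gap of about 4–9 mm is left, slightly larger at the right end, within the 15 mm allowed. So the bar may not be quite touching the wall. The fingertip position disagreed a little: it put the bar's axis at about 121 mm, which would mean contact. I did not do a further push to settle this.

**Forces and surroundings:** The highest wrist force in any step report was about 9 N. In the last picture the bottle, jar and tape stood where they did at the start, judged by eye. The gripper was up and clear of everything.

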